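# Seat a screw arbor on the dogs of a positioner spindle and set it to the pointers

## Task

Take the screw arbor with the blue square grip out of the wooden rack and seat its tapered shank in the upright spindle of the green work positioner: press gently and turn it until its drive slot drops over the spindle's two dogs and the flange sits fully home on the nose. Then turn arbor and spindle together until the drive slot is in line with the two brass pointers, and let go. Never push the arbor against the positioner with more than about 25 N, and leave the brass plain centre in the rack.

Things in the scene. Friction and masses are not known exactly. Their poses are not given: they have to be found in the camera images.
- arbor_grip (a point): Centre of the blue square grip of the screw arbor (loose, 0.4 kg). The grip is 36 x 36 mm, 42 mm high, sides along the arbor's x and y; grasp it across either pair of flats. Only a screw point, 18 mm high, stands above it; the flange's top is 22 mm below this point, its underside 36 mm, the shank's end 74 mm. z runs up the arbor's axis.
- screw_arbor: The same arbor; origin at the centre of the flange's underside (seating face). Steel flange 60 mm diameter, 14 mm thick; a drive slot 12 mm wide, 8 mm deep runs across its underside along x, open at both rims. Tapered shank below: 38 mm long, 26 mm diameter at the flange, 16 mm at its end. A half turn makes no difference.
- spindle_seat (a point): Centre of the spindle's nose face. z up; x is the line of the two brass pointers (fixed to the housing, does not turn with the spindle). The bore is tapered, 40 mm deep, 28 mm diameter here; the shank has 0.8 mm play all round at home, 1.6 mm while the flange stands on the dogs, 6 mm above home, as it does until slot and dogs agree.
- positioner: Green work positioner, fixed: base 120 x 120 x 20 mm, nose face 80 mm above its origin (underside centre). The upright steel spindle, 62 mm diameter, has a brake: it turns stiffly, with 0.16 N m, from 17 degrees clockwise to 69 degrees counter-clockwise of the pointers and stays where left. A hard push on the dogs (some 9 N or more) drags it round.
- dog_ring (a point): Point on the spindle axis at the height of the dogs' tops, 6 mm above the nose face; axes as spindle_seat. The two dogs, 10 mm wide, stand on opposite sides, 24 mm from the axis; the slot has 1 mm to spare each side. Their line starts 20 to 58 degrees counter-clockwise (from above) of the pointers' line: not measured, to be felt for or seen.
- centre_mid (a point): The plain centre, to be left alone: a loose brass round body with a cone point, 32 mm diameter, standing in the other hole of the rack; the point is at its middle, 25 mm above the rack's top.
- rack: Wooden rack block, fixed, 84 x 190 x 50 mm (x, y, z); origin at the centre of its underside. Two through holes of 30 mm diameter at y = -50 and +50 mm; the arbor stands in one, its flange on the rack's top, the plain centre in the other.

How it is judged:
By the outcome, as a careful person would: the job done as asked, in the order asked, and still so for the second after the job is handed in, with the robot touching nothing.
It also fails if it takes over 72 s, if anything falls off the work surface, if the arm or the gripper's body presses on something with over 40 N, if the wrist force passes 120 N, or if a joint passes its speed limit or range.

## Robot

A 7-joint arm with a two-finger parallel gripper is mounted at the origin on a cart in front of the work surface, level with it; the furniture and walls round the work are solid. World frame = base frame: x ahead of the robot, y to its left, z up, the work surface at z = 0. Lengths are in m, angles in rad, forces in N, time in s.
With the tool pointing down it reaches from about 0.425 to 0.825 m from the base axis. Payload 3.6 kg.
Tool frame: the origin (TCP) lies between the finger pads; the fingertips stand arm.finger_overhang ahead of it and the grasp point (between the pads) lies 6 mm ahead of it (arm.finger_overhang is the distance from the TCP to the fingertips, in m); z points along the fingers, y is the line along which they close (so a half turn about z gives the same grasp; the last joint's range is limited). The gripper opens to 93 mm and grips with 3 to 60 N. Pads are 15 mm wide; open, the fingers measure 128 mm over their backs; the gripper's body (75 mm by 188 mm) begins 65 mm behind the grasp point.
Start: joints at [-1.371, 0.615, -0.013, 1.423, 0.008, 1.103, -0.04], TCP at [0.145, 0.633, 0.244] pointing down, gripper open.
Joint ranges: [-3.12, 3.12], [-0.3, 2.06], [-1.34, 1.32], [0.26, 2.42], [-1.36, 4.5], [0.01, 1.98], [-2.84, 2.84]. Speed limits (rad/s): [2.79, 2.79, 3.14, 3.14, 3.14, 3.14, 3.14].

## Interface

Orientations are given as a unit quaternion [w, x, y, z].
In Python, from plant import arm gives the robot as it stands. Calls block until the motion is done:
- arm.move_to(position, orientation): joint-space move of the TCP to a pose.
- arm.movel(position, ori=None, speed=0.15): straight line of the TCP; ori=None keeps the orientation; speed is the mean speed in m/s.
- arm.goto_joints(angles): joint-space move.
- arm.set_gripper(opening, newtons=None): finger opening in m; newtons is the grip in N (None keeps the last); returns when the fingers have stopped.
- arm.hold(seconds).
- arm.solve_ik(position, orientation): joint angles nearest the present ones, or None.
- arm.capture(name): name is "side" or "top"; returns a dict with "color" (420x560x3 uint8, blue, green, red), "mtx" (3x3 intrinsics, pixels), "eye" and "rotation" of the camera in the world. Camera axes: x right, y up, looking along -z (the intrinsics and any distortion apply to the point x, -y, -z); pixel columns grow to the right and rows downward; lengths in m; the calibration is good to about 2 mm. A picture is of the moment at which its call begins. There is no depth.
A pose or a line that the arm cannot do raises arm.Unreachable and nothing moves.
- arm.hand_in(): hands the job in; it is judged then, once.
Readings, each from a call of its own:
- arm.read_t(): time.
- arm.read_qpos(): joint angles.
- arm.read_joint_velocities(): joint speeds.
- arm.read_effort(): joint torques, N m.
- arm.read_position(): TCP position.
- arm.read_tool_rot(): TCP orientation.
- arm.read_ft_force(): force on the tool from outside, world axes, zero at the start.
- arm.read_moment(): the same for the moment, N m.
- arm.read_opening(): finger opening in m.
- arm.read_grasp_force(): force on a finger pad.
Only numpy, scipy, OpenCV 4.12 (cv2) and the standard library are available. Lean on these libraries where they do the work, as an engineer would, in place of code of your own. Each camera call takes 0.05 s, during which the arm holds its last target. There are 200 camera calls.

## Working session

There is one attempt and no reset: what is moved stays moved. The work goes in short steps, each a Python script; the robot and the scene stay as the last script left them, time stands still between calls to the robot, and variables do not carry over. Pictures are saved under pics/ and viewed, at most 10 in all, crops included, and the job is handed in when it is done.

```bash
ls; mkdir -p pics; python3 - <<'E'
from plant import arm
import cv2,numpy as np
np.set_printoptions(precision=4,suppress=True)
for n in("side","top"):
    c=arm.capture(n); cv2.imwrite(f"pics/{n}0.png",c["color"]); print(n,c["mtx"],c["eye"],c["rotation"],[k for k in c])
    if 'dist' in c: print(c['dist'])
print(arm.finger_overhang,arm.read_tool_rot(),arm.read_t(),arm.read_ft_force())
E
```

```text
pics
side [[449.7324   0.     285.1015]
 [  0.     449.7324 207.0907]
 [  0.       0.       1.    ]] [ 0.4278 -0.6902  0.5766] [ 0.8735  0.4863 -0.0061 -0.0211] ['color', 'mtx', 'eye', 'rotation']
top [[469.9511   0.     274.1895]
 [  0.     469.9511 209.8818]
 [  0.       0.       1.    ]] [0.2898 0.1026 0.9276] [ 0.7109  0.0747 -0.0588 -0.6968] ['color', 'mtx', 'eye', 'rotation']
0.025 [-0.0001  0.1126  0.9936 -0.0011] 0.1 [0.6178 0.3152 0.4532]
```

View pics/side0.png

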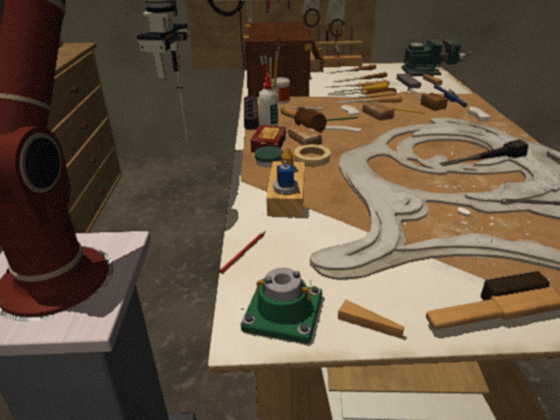

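View pics/top0.png

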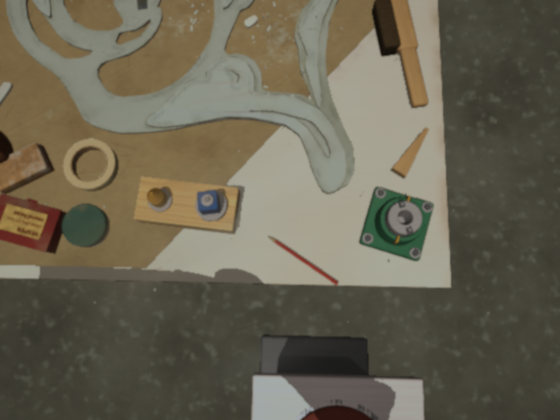

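```bash
cat >h.py <<'E'
from plant import arm
import cv2,numpy as np
from scipy.spatial.transform import Rotation as R
np.set_printoptions(precision=4,suppress=True)
def ray(c,uv):
    M=R.from_quat(np.roll(c["rotation"],-1)).as_matrix(); K=c["mtx"]
    return M@np.array([(uv[0]-K[0,2])/K[0,0],-(uv[1]-K[1,2])/K[1,1],-1])
def onz(c,uv,z):
    d=ray(c,uv); return c["eye"]+d*(z-c["eye"][2])/d[2]
def pix(c,p):
    M=R.from_quat(np.roll(c["rotation"],-1)).as_matrix(); q=M.T@(np.array(p)-c["eye"]); K=c["mtx"]
    return np.array([K[0,2]-K[0,0]*q[0]/q[2],K[1,2]+K[1,1]*q[1]/q[2]])
def crop(c,u,v,w,h,s): return cv2.resize(c["color"][v:v+h,u:u+w],None,fx=s,fy=s,interpolation=cv2.INTER_CUBIC)
def tri(a,ua,b,ub):
    A=[];y=[]
    for c,u in((a,ua),(b,ub)):
        d=ray(c,u);d/=np.linalg.norm(d);P=np.eye(3)-np.outer(d,d);A.append(P);y.append(P@c["eye"])
    return np.linalg.lstsq(np.vstack(A),np.hstack(y),rcond=None)[0]
def mask(c,lo,hi,box):
    m=cv2.inRange(cv2.cvtColor(c["color"],cv2.COLOR_BGR2HSV),lo,hi); k=np.zeros_like(m);u,v,w,h=box;k[v:v+h,u:u+w]=255
    return m&k
def big(m): return max(cv2.findContours(m,cv2.RETR_EXTERNAL,cv2.CHAIN_APPROX_NONE)[0],key=cv2.contourArea)
E
python3 - <<'E'
from h import *
t=arm.capture("top"); s=arm.capture("side")
a=crop(t,355,180,85,85,7); b=crop(t,185,180,60,60,6);d=crop(s,235,255,95,85,4);e=crop(s,255,140,60,80,4)
im=np.zeros((600,800,3),np.uint8); 
a=crop(t,358,182,80,80,5);b=crop(t,180,175,60,60,6);d=crop(s,240,262,90,80,4);
im[:400,:400]=a; im[:360,410:770]=b[:, :360]; 
im=cv2.rectangle(im,(0,400),(799,599),0,-1); im[400:600,0:225]=cv2.resize(d,(225,200)); cv2.imwrite("pics/z1.png",im)
big_=cv2.resize(d,(720,600)) if 0 else None
m=mask(t,(100,110,40),(130,255,255),(180,170,60,60)); c=big(m); r=cv2.minAreaRect(c); print("blue",r,cv2.boxPoints(r))
P=[onz(t,p,.107)for p in cv2.boxPoints(r)]; print(np.array(P),np.mean(P,0))
m=mask(t,(60,80,20),(90,255,255),(350,170,100,100)); r=cv2.minAreaRect(big(m)); P=np.array([onz(t,p,.02)for p in cv2.boxPoints(r)]);print("green",r,P,P.mean(0))
m=mask(t,(10,90,80),(30,255,255),(130,170,115,70)); r=cv2.minAreaRect(big(m)); P=np.array([onz(t,p,.05)for p in cv2.boxPoints(r)]);print("rack",r,P,P.mean(0))
E
```

```text
blue ((209.95120239257812, 207.56094360351562), (5.866814613342285, 14.806722640991211), 65.224853515625) [[202.     208.    ]
 [215.4439 201.7951]
 [217.9024 207.1219]
 [204.4585 213.3268]]
[[0.4477 0.2519 0.107 ]
 [0.4594 0.2283 0.107 ]
 [0.4498 0.2235 0.107 ]
 [0.4381 0.247  0.107 ]] [0.4488 0.2377 0.107 ]
green ((396.1980895996094, 223.5565948486328), (60.30127716064453, 58.652950286865234), 15.945395469665527) [[ 0.4001 -0.0406  0.02  ]
 [ 0.5127 -0.0737  0.02  ]
 [ 0.4813 -0.1861  0.02  ]
 [ 0.3704 -0.1509  0.02  ]] [ 0.4411 -0.1128  0.02  ]
rack ((183.99996948242188, 204.49996948242188), (107.99998474121094, 68.99998474121094), -0.0) [[0.3965 0.3958 0.05  ]
 [0.5314 0.4066 0.05  ]
 [0.5348 0.1961 0.05  ]
 [0.4005 0.1912 0.05  ]] [0.4658 0.2974 0.05  ]
```

View pics/z1.png

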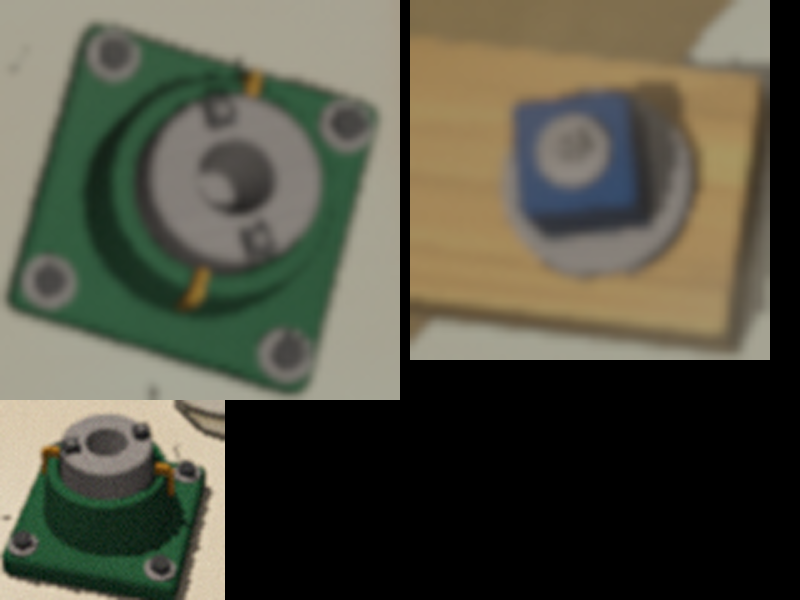

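```bash
cat >>h.py <<'E'
def ori(deg):
    a=np.radians(deg); m=np.array([[-np.sin(a),np.cos(a),0],[np.cos(a),np.sin(a),0],[0,0,-1]]).T
    return np.roll(R.from_matrix(m).as_quat(),1)
ang=lambda d:np.degrees(np.arctan2(d[1],d[0]))
E
python3 - <<'E'
from h import *
t=arm.capture("top"); o=np.array([358,182]); g=lambda p,z:onz(t,o+np.array(p)/5.-.4,z)
B=np.array([g(p,.024) for p in((113,52),(348,122),(287,353),(48,281))]); print("bolts c",B.mean(0),"edges",ang(B[0]-B[3]),ang(B[1]-B[2]),ang(B[0]-B[1])-90,ang(B[3]-B[2])-90)
p=[g(q,.08) for q in((254,84),(196,285))]; print("ptr",p,ang(p[0]-p[1]))
d=[g(q,.086) for q in((219,108),(258,241))]; print("dogs",d,np.mean(d,0),np.linalg.norm(d[0]-d[1]),ang(d[0]-d[1]))
hsv=cv2.cvtColor(t["color"],cv2.COLOR_BGR2HSV)
m=mask(t,(100,70,30),(130,255,255),(185,180,45,40)); c=big(m); hull=cv2.convexHull(c)
r=cv2.minAreaRect(c);print("blue",r)
b=lambda p:onz(t,np.array([180,175])+np.array(p)/6.-.4,.107)
C=np.array([b((q[0]-410,q[1])) for q in((517,105),(632,95),(643,203),(530,218))]); print("grip",C,C.mean(0),"sides",ang(C[1]-C[0]),ang(C[2]-C[3]),ang(C[0]-C[3]),ang(C[1]-C[2]))
G=C.mean(0); S=np.mean(d,0)
for a in range(-180,181,15):
    q=arm.solve_ik([G[0],G[1],.15],ori(a)); q2=arm.solve_ik([S[0],S[1],.2],ori(a)); print(a,None if q is None else q[6],None if q2 is None else q2[6],end="; ")
s=arm.capture("side"); cv2.imwrite("pics/s1.png",np.hstack([crop(s,260,145,50,75,8),crop(s,235,262,50,75,8)]))
E
```

```text
bolts c [ 0.4433 -0.1143  0.024 ] edges -16.395610993966432 -16.410701560297653 -16.263200635909996 -15.999173491182106
ptr [array([ 0.4776, -0.1222,  0.08  ]), array([ 0.403, -0.099,  0.08 ])] -17.231918135771593
dogs [array([ 0.4671, -0.1076,  0.086 ]), array([ 0.4185, -0.1202,  0.086 ])] [ 0.4428 -0.1139  0.086 ] 0.05021473917243869 14.468968033889562
blue ((208.0, 201.0), (18.0, 18.0), 90.0)
grip [[0.4767 0.2616 0.107 ]
 [0.4803 0.2272 0.107 ]
 [0.4474 0.2224 0.107 ]
 [0.4423 0.2559 0.107 ]] [0.4617 0.2418 0.107 ] sides -83.92153752688704 -81.26441132237588 9.412199462952914 8.243542201696716
-180 2.2770417772694023 -2.151146570894078; -165 2.4831268512274005 -1.8893471830949289; -150 2.689476001969579 -1.6275477952957798; -135 -1.9846024176499724 -1.36574840749663; -120 -1.7228030298508223 -1.1039490196974804; -105 -1.4610036420516734 -0.9983934133722415; -90 -1.5553037964709144 -0.5815375315804984; -75 -1.334995961621269 -0.3159271550580551; -60 -1.1169153757679264 -0.0671154853187829; -45 -0.8995119825859117 0.17219511785415864; -30 -0.683318139603249 0.40669208034636595; -15 -0.4694524576336959 0.6392402714045059; 0 -0.25565127982896074 0.856491533700921; 15 -0.04183234167492459 1.0483177696828088; 30 0.1720747785245069 1.240266803147191; 45 0.3861303256674581 1.4177588676035284; 60 0.6003861798029227 1.5740709740506353; 75 0.8148879133861424 1.7725792576487243; 90 1.0296772079202086 1.9925654266234591; 105 1.2447947522717415 2.2225882999806235; 120 1.4544980533290446 2.4573755524287604; 135 1.6514645715630576 2.6945447714110715; 150 1.8563530493333613 2.2138649244979645; 165 2.065615167250159 -2.412945958693228; 180 2.277041777269402 -2.1511465708940785;
```

View pics/s1.png

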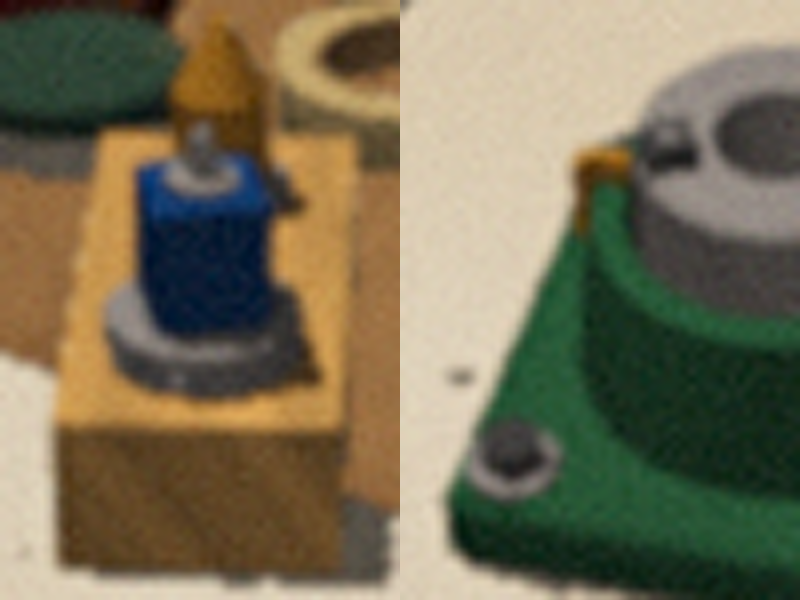

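```bash
python3 - <<'E'
from h import *
q=ori(8.8)
arm.set_gripper(.075,20)
arm.move_to([.4617,.2418,.26],q); print(arm.read_position(),arm.read_qpos(),arm.read_ft_force())
t=arm.capture("top"); s=arm.capture("side")
arm.movel([.4617,.2418,.095],speed=.12); print(arm.read_position(),arm.read_ft_force(),arm.read_moment())
arm.set_gripper(0,40); print(arm.read_opening(),arm.read_grasp_force(),arm.read_ft_force(),arm.read_t())
arm.movel([.4617,.2418,.16],speed=.1); arm.movel([.4617,.2418,.24],speed=.15); arm.hold(.2)
print(arm.read_position(),arm.read_ft_force(),arm.read_moment(),arm.read_opening(),arm.read_t())
s=arm.capture("side"); u=pix(s,[.4617,.2418,.198]).astype(int); print(u)
cv2.imwrite("pics/s2.png",crop(s,u[0]-40,u[1]-35,80,75,8))
E
```

```text
[0.4611 0.2436 0.2598] [-0.7845  0.4155  0.372   1.778  -0.1785  0.9814 -0.1847] [-0.7287  0.634  -0.8477]
[0.4622 0.242  0.0956] [0.0542 0.2473 0.5178] [-0.0569  0.0526 -0.0144]
0.0356936229258106 39.8589688539505 [1.1049 0.8233 0.4519] 4.9917
[0.461  0.2415 0.2388] [-0.9091  0.7198 -4.9545] [-0.0813  0.0106  0.0114] 0.03572546613066127 6.675
[284 130]
```

View pics/s2.png

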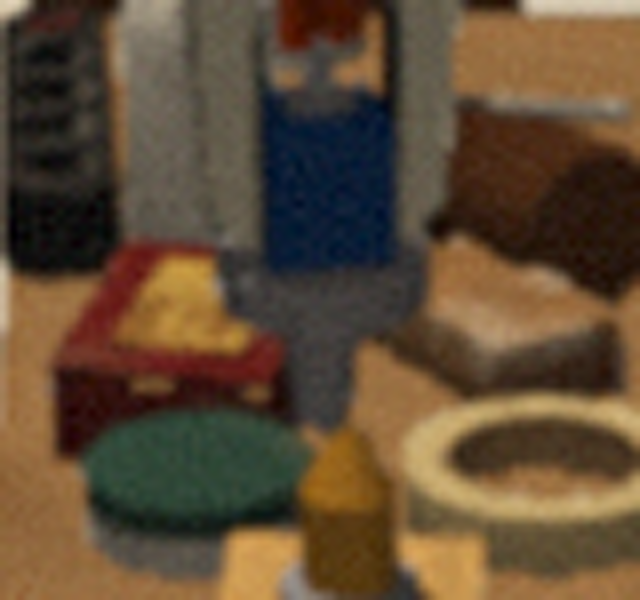

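```bash
python3 - <<'E'
from h import *
q=ori(-60)
arm.movel([.4617,.2418,.25],speed=.15)
arm.move_to([.443,-.114,.25],q); print(arm.read_position(),arm.read_qpos(),arm.read_t())
s=arm.capture("side"); u=pix(s,[.443,-.114,.2]).astype(int)
a=crop(s,u[0]-30,u[1]-35,65,75,6)
arm.movel([.443,-.114,.2],ori(14.5),speed=.08);arm.hold(.1); print(arm.read_position(),arm.read_qpos(),arm.read_ft_force(),arm.read_moment(),arm.read_t())
s=arm.capture("side"); u=pix(s,[.443,-.114,.15]).astype(int);print(u); b=crop(s,u[0]-30,u[1]-35,65,75,6)
cv2.imwrite("pics/s3.png",np.hstack([a,b]))
E
```

```text
[ 0.4438 -0.112   0.2497] [-0.3615  0.3913  0.7832  1.9592 -0.3444  0.9279 -0.4486] 8.3167
[ 0.4432 -0.1139  0.2001] [-0.0702  0.3981  0.3778  2.0222 -0.2096  0.7574  0.6868] [-0.0881  1.2491 -4.3143] [-0.0903  0.0546 -0.0507] 9.9167
[281 244]
```

View pics/s3.png

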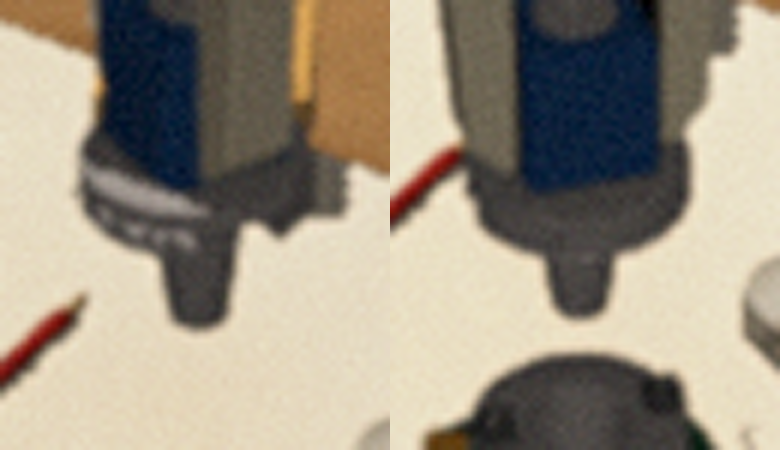

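```bash
cat >>h.py <<'E'
def F(n=4,m=False):
    v=[]
    for _ in range(n):
        v.append(np.r_[arm.read_ft_force(),arm.read_moment()]); arm.hold(.02)
    return np.mean(v,0)
E
python3 - <<'E'
from h import *
b=F(8); print("bias",b)
p=np.array([.443,-.114,.2]); p[2]=.166; arm.movel(p,speed=.08); f=F()-b; print(f)
while p[2]>.127:
    p[2]-=.0015; arm.movel(p,speed=.03); f=F(3)-b
    print(p*1e3,arm.read_position()*1e3,f[:3],f[5])
    if f[2]>5: break
    if np.hypot(f[0],f[1])>2: p[:2]+=np.clip(.0002*f[:2],-.0008,.0008)
print(arm.read_t(),arm.read_opening())
np.save("b.npy",b);np.save("p.npy",p)
E
```

```text
bias [-0.1241 -0.0018 -4.7931 -0.0777  0.0455  0.0124]
[ 0.1064 -0.0553  0.528  -0.0143 -0.0275 -0.0241]
[ 443.  -114.   164.5] [ 443.0956 -114.0246  164.7097] [ 0.5939 -0.1144 -0.3195] 0.007821277844101231
[ 443. -114.  163.] [ 442.9779 -114.003   162.9645] [-0.2023  0.0827  0.6538] -0.017076851895725848
[ 443.  -114.   161.5] [ 442.9766 -114.0103  161.4436] [ 0.0151 -0.172  -0.1846] 0.003203293615588125
[ 443. -114.  160.] [ 442.9754 -113.969   159.9453] [0.535  0.341  0.3006] -0.015348668104511923
[ 443.  -114.   158.5] [ 442.9723 -113.9943  158.4527] [ 0.4626 -0.4667  0.4024] -0.00029652400329747454
[ 443. -114.  157.] [ 442.9834 -113.9707  156.9478] [-0.1964  0.0897  0.1455] 0.01748513995542406
[ 443.  -114.   155.5] [ 442.9802 -114.0017  155.453 ] [-0.2948  0.1147  0.2742] -0.001752828190878358
[ 443. -114.  154.] [ 442.9377 -113.9907  153.9452] [-0.3297 -0.4038 -0.1118] -0.008592898162247408
[ 443.  -114.   152.5] [ 442.9759 -113.9935  152.4455] [ 0.1132  0.161  -0.0349] -0.001243729948613109
[ 443. -114.  151.] [ 442.961  -114.0076  150.9525] [0.1482 0.1981 0.1961] -0.0040933
[... 778 characters left out ...]
639  0.3851] -0.02108013964457387
[ 443.  -114.   137.5] [ 442.9289 -114.1003  137.453 ] [ 0.6871  0.1159 -0.1074] -0.017246696941910715
[ 443. -114.  136.] [ 442.951  -114.2729  135.9453] [ 0.0801 -1.5965  0.4961] -0.015156102378629703
[ 443.  -114.   134.5] [ 443.0422 -114.3938  134.4461] [ 0.0924 -2.4022  0.1639] -0.030715552620926324
[ 443.0185 -114.4804  133.    ] [ 443.0064 -114.6395  132.9178] [ 0.3727 -1.7078 -0.1237] -0.02112428436576104
[ 443.0185 -114.4804  131.5   ] [ 443.0085 -114.8062  131.4426] [ 0.107  -3.0343  0.1125] -0.04615093656836015
[ 443.0399 -115.0873  130.    ] [ 443.1531 -115.0459  130.3419] [-1.2369 -1.905   6.2838] -0.04233318860883366
17.9417 0.03572479281430469
```

```bash
cat >>h.py <<'E'
def reg(p,a,b,lo=2.5,hi=6,step=.0003):
    f=F(2)-b
    if np.hypot(f[0],f[1])>1.5: p[:2]+=np.clip(.0001*f[:2],-.0003,.0003)
    if f[2]<lo: p[2]-=step
    elif f[2]>hi: p[2]+=.00002*(f[2]-4)
    return f
E
python3 - <<'E'
from h import *
b=np.load("b.npy");p=np.load("p.npy");a=14.5;found=False
for tgt in (22,5):
    d=np.sign(tgt-a)*.75
    while (tgt-a)*d>0 and not found:
        a+=d; arm.movel(p,ori(a),speed=.02); f=reg(p,a,b); z=arm.read_position()[2]
        print(a,p*1e3,z*1e3,f[:3],f[5])
        if f[2]>15: p[2]+=.0005
        if z<.1285: found=True
    if found: break
print(arm.read_t()); np.save("p.npy",p); np.save("a.npy",a)
E
```

```text
15.25 [ 443.0656 -115.3873  129.7   ] 129.8261435596713 [ 0.257  -3.4051  0.8487] 0.02745860996792516
16.0 [ 443.1786 -115.6434  129.4   ] 129.57661461741094 [ 1.1304 -2.5607  0.0349] -0.11143943785631445
16.75 [ 443.2645 -115.9271  129.1   ] 129.39091748610093 [ 0.8589 -2.8375  0.3334] -0.08797149334998067
17.5 [ 443.4018 -116.1996  128.8   ] 129.16193279878092 [ 1.3731 -2.7247  0.0572] -0.06965484352279364
18.25 [ 443.5184 -116.3981  128.5   ] 128.89356787100175 [ 1.1654 -1.9856  2.232 ] -0.12839481975243988
19.0 [ 443.6165 -116.6243  128.2   ] 128.51908146835967 [ 0.981  -2.2619  2.3599] -0.18989980752217234
19.75 [ 443.6165 -116.6243  127.9   ] 128.11626083679815 [ 0.9706 -0.8655  2.0796] -0.13517697666980388
19.925
```

```bash
python3 - <<'E'
from h import *
b=np.load("b.npy");p=np.load("p.npy");a=18.5; n=0
arm.movel(p,ori(a),speed=.02)
for i in range(30):
    f=reg(p,a,b,lo=6,hi=9); arm.movel(p,ori(a),speed=.02); z=arm.read_position()
    print(p*1e3,z*1e3,f[:3],f[3:])
    n=n+1 if f[2]>6 else 0
    if n>=2: break
print(arm.read_t()); np.save("p.npy",p); np.save("a.npy",a)
E
```

```text
[ 443.6165 -116.6243  127.6   ] [ 443.1339 -116.2271  127.3672] [ 0.3544 -0.735  -0.1875] [-0.1205 -0.0869 -0.0374]
[ 443.6165 -116.6243  127.3   ] [ 443.5114 -116.5224  127.2459] [-0.0301  0.4418  0.6349] [-0.0204 -0.0244 -0.0288]
[ 443.6165 -116.6243  127.    ] [ 443.5547 -116.6079  126.9484] [-0.1938 -0.0428  0.4651] [0.0233 0.0051 0.0103]
[ 443.6165 -116.6243  126.7   ] [ 443.6036 -116.6198  126.6945] [-0.0082  0.2372  0.4327] [ 0.0162  0.0323 -0.017 ]
[ 443.6165 -116.6243  126.4   ] [ 443.5771 -116.6176  126.3689] [0.3817 0.348  0.2521] [-0.0049 -0.0305  0.0054]
[ 443.6165 -116.6243  126.1   ] [ 443.5739 -116.6314  126.0723] [-0.1877  0.241   0.3195] [-0.0311  0.0074 -0.0184]
[ 443.6165 -116.6243  125.8   ] [ 443.5663 -116.6266  125.787 ] [ 0.014  -0.0172  0.485 ] [-0.0221  0.0342 -0.004 ]
[ 443.6165 -116.6243  125.5   ] [ 443.5321 -116.6182  125.4739] [-0.4982  0.0614 -0.0423] [-0.0559 -0.0104 -0.0208]
[ 443.6165 -116.6243  125.2   ] [ 443.5165 -116.6552  125.1759] [-0.3567 -0.5309  0.3837] [-0.0457  0.1005 -0.0136]
[ 443.6165 -116.6243  124.9   ] [ 443.4837 -116.6388  124.9981] [-0.3838 -0.6597  0.6123] [-0.0447  0.1547  0.0043]
[ 443.6165 -116.6243  124.6   ] [ 443.5025 -116.6403  124.9815] [-1.2046  0.258   2.6007] [-0.0837  0.2976 -0.0084]
[ 443.3332 -116.561   124.6   ] [ 443.5186 -116.667   124.9991] [-2.8325  0.6329  8.8342] [-0.0137  0.6833 -0.0069]
[ 443.0764 -116.5066  124.7321] [ 443.459  -116.6438  124.969 ] [-2.5679  0.5446 10.6067] [-0.0083  0.712   0.0059]
23.8583
```

```bash
cat >>h.py <<'E'
def yaw():
    m=R.from_quat(np.roll(arm.read_tool_rot(),-1)).as_matrix(); return ang(m[:,1])
E
python3 - <<'E'
from h import *
b=np.load("b.npy");p=np.load("p.npy");a=18.5;T=-16.4
p[2]=.1249; arm.movel(p,ori(a),speed=.02); print(F()-b)
arm.set_gripper(0,60); print(F()-b,arm.read_opening())
i=0
while a>T:
    a=max(T,a-1.2); arm.movel(p,ori(a),speed=.02); f=reg(p,a,b,lo=.8,hi=5,step=.0001); i+=1
    if i%3==0 or a==T: print(a,yaw(),p*1e3,arm.read_position()*1e3,f)
    if f[2]>15 or np.hypot(f[0],f[1])>12: print("STOP",a,f);break
arm.hold(.2);f=F()-b;print(yaw(),f,arm.read_t()); np.save("p.npy",p); np.save("a.npy",a)
E
```

```text
[-0.8327  0.2286  8.4484 -0.0512  0.3917 -0.0077]
[-0.4457 -0.6901  8.6534 -0.0823  0.2857 -0.0566] 0.035711204595222416
14.900000000000002 14.906640375077643 [ 443.0844 -116.6724  125.1251] [ 443.1132 -116.4554  125.0065] [ 0.7815 -0.9185  6.8142 -0.171  -0.0058 -0.0257]
11.300000000000004 11.287129964298481 [ 443.0844 -116.6724  125.1485] [ 442.965  -116.5365  124.9993] [ 0.9486  0.3632  2.7846 -0.0562 -0.2056  0.0538]
7.7000000000000055 7.684998502950996 [ 443.0844 -116.6724  125.0485] [ 442.8643 -116.5988  125.0285] [ 0.806  -0.4724  0.7932 -0.0356 -0.1048  0.0687]
4.100000000000005 4.078385623729288 [ 443.0844 -116.6724  125.0485] [ 442.8062 -116.6339  125.0167] [-0.9982  0.3657  2.5431 -0.0342  0.2416  0.0869]
0.5000000000000049 0.48580846555620516 [ 442.4808 -116.6743  125.0485] [ 442.6749 -116.7212  125.0171] [-2.1134  0.8265  3.1086 -0.0265  0.4016  0.0522]
-3.099999999999995 -3.1160693339843983 [ 442.4808 -116.6743  125.0485] [ 442.512  -116.7057  125.0169] [-0.8589 -0.3892  1.1721 -0.0795  0.2809  0.0724]
-6.699999999999996 -6.722335265969373 [ 442.3509 -116.7586  124.9485] [ 442.4191 -116.7335  125.0234] [-1.2989 -0.8436  2.0628 -0.1481  0.3868  0.0499]
-10.299999999999995 -10.325275310551875 [ 442.2008 -116.7735  124.9485] [ 442.273  -116.8139  125.0144] [-1.3769 -0.3676  3.6122 -0.1227  0.4109  0.0514]
-13.899999999999993 -13.921606257576359 [ 441.8854 -116.8632  124.9904] [ 442.1247 -116.8175  125.0049] [-1.9049  0.1759  5.0843  0.0218  0.4424  0.0759]
-16.4 -16.390090937029527 [ 441.8854 -116.8632  125.0174] [ 442.0221 -116.8222  125.019 ] [-0.0369 -0.1174  4.095   0.074   0.2506  0.108 ]
-16.394396202924373 [0.0692 0.7065 3.789  0.0768 0.195  0.1131] 33.225
```

```bash
python3 - <<'E'
from h import *
p=np.load("p.npy")
arm.set_gripper(.07); arm.movel(p+[0,0,.08],speed=.1); arm.movel(p+[0,0,.15],speed=.2); arm.move_to([.47,.2,.3],ori(8.8)); print(arm.read_t())
t=arm.capture("top");s=arm.capture("side")
u=pix(t,[.443,-.114,.1]).astype(int)-[40,40];v=pix(s,[.443,-.114,.1]).astype(int)-[30,40];print(u,v)
im=np.hstack([crop(t,u[0],u[1],80,80,5),crop(s,v[0],v[1],60,80,5)]);cv2.imwrite("pics/f1.png",im)
for n,c,w in(("t",t,u),("s",s,v)):
    k=big(mask(c,(100,70,20),(130,255,255),(w[0],w[1],80,80)));print(n,cv2.boundingRect(k),cv2.approxPolyDP(k,3,True)[:,0].tolist())
E
```

```text
36.6417
[367 174] [252 228]
t (397, 199, 29, 27) [[406, 199], [397, 220], [415, 225], [420, 222], [425, 206]]
s (269, 246, 26, 34) [[275, 246], [269, 257], [270, 274], [290, 279], [294, 248], [288, 247], [289, 253], [279, 256]]
```

View pics/f1.png

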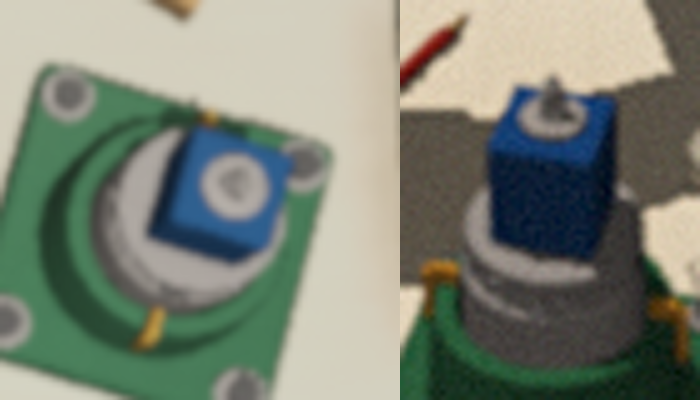

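```bash
python3 -c "
from plant import arm
print(arm.hand_in())"
```

```text
the job is handed in; nothing more can be done
None
```

The screw arbor is seated fully home in the spindle. Its drive slot is within about 1° of the pointer line in the last pictures, and the gripper has let go and moved clear. The plain centre was left in the rack, the highest push I measured was about 11 N, and the job was handed in at about 37 s.

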